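Set the colour-viewing light to 45 degrees over a bean sample

ROBOT

A 6-joint arm with a two-finger parallel gripper is mounted at the origin on a cart in front of the work surface, level with it; the furniture and walls round the work are solid. World frame = base frame: x ahead of the robot, y to its left, z up, the work surface at z = 0. Lengths are in m, angles in rad, forces in N, time in s.
With the tool pointing down it reaches from about 0.325 to 0.85 m from the base axis. Payload 4.4 kg.
Tool frame: the origin (TCP) lies at the centre of the arm's flange, where the gripper is bolted on; the fingertips stand 199 mm ahead of it and the grasp point (between the pads) lies arm.tcp_to_grasp ahead of it (arm.tcp_to_grasp is the distance from the TCP to the grasp point, in m); z points along the fingers, y is the line along which they close (so a half turn about z gives the same grasp; the last joint's range is limited). The gripper opens to 94 mm and grips with 3 to 60 N. Pads are 16 mm wide; open, the fingers measure 119 mm over their backs; the gripper's body (75 mm by 177 mm) begins 78 mm behind the grasp point.
Start: joints at [1.151, 0.207, 1.542, -0, 1.393, -0.15], TCP at [0.153, 0.554, 0.405] pointing down, gripper open.
Joint ranges: [-2.73, 2.73], [-0.86, 2.22], [0.23, 2.46], [-1.11, 4.25], [0.08, 2.63], [-2.82, 2.82]. Speed limits (rad/s): [2.79, 2.79, 3.14, 3.14, 3.14, 3.14].

INTERFACE

Orientations are given as a rotation vector (axis times angle).
In Python, from plant import sensors, capture, ticket, arm gives the robot as it stands. The module is installed in compiled form; this text tells all that it offers.
- The arm moves only by the tool apply_moves, never from a script. Its argument "motion" is a list of rows, each a list of 7 numbers: the turn, a rotation vector about the world's x, y, z in rad, then the shift along the world's x, y, z in cm, then the finger opening in cm, from 0 to 9.4. In form: [[rx, ry, rz, x, y, z, claw], ...]. A call has exactly 8 rows; each row is the pose to reach, as a shift and turn from the pose commanded when the call began; what a row does not reach only later rows make up. A row lasts 1/12 s, in which the tool goes at most 41.7 mm and 7.16 degrees, less where a joint would pass 70% of its speed; a pose out of reach is approached as far as the arm can. A call with a gripper value outside its range is refused whole. The fingers move at their own pace and stop on an object; "newtons" is the grip in N (left out, the last holds). Time passes only in rows, so rows that repeat a pose let the fingers close, or fill a call up. It gives the time, the measured TCP pose, the force, the opening and the grip force at its end, in the units of the state.
- sensors.observe(): the state, without advancing time (a new reading comes with each control period).
- capture(name): name is "side" or "top"; returns a dict with "color" (480x640x3 uint8, red, green, blue), "fov_y" (degrees; the focal length in pixels is half the picture's height over the tangent of half this angle, whatever the lens; pixels are square), "cx", "cy" (the principal point, pixels), "extrinsics" (4x4, takes a point from camera to world coordinates). Camera axes: x right, y up, looking along -z (the intrinsics and any distortion apply to the point x, -y, -z); pixel columns grow to the right and rows downward; lengths in m; the calibration is good to about 2 mm. A picture is of the moment at which its call begins. There is no depth.
- ticket.finish_job(): hands the job in; it is judged then, once.
The state is a dict: "t": time; "qpos": joint angles; "dq": joint speeds; "tau": joint torques, N m; "tool_pos": TCP position; "eef_rot": TCP orientation; "ft_force": force on the tool from outside, world axes, zero at the start; "moment": the same for the moment, N m; "grip_width": finger opening in m; "gripper_force": force on a finger pad.
Only numpy, scipy, OpenCV 4.12 (cv2) and the standard library are available. Lean on these libraries where they do the work, as an engineer would, in place of code of your own. Each camera call takes 0.05 s, during which the arm holds its last target. There are 200 camera calls.

TASK

Get the colour-viewing station ready: swing its half-shut light panel up so that it stands by itself at 45 degrees to the board (it springs back a little when you let go, so check it and correct it), and slide the small tub of beans along the board until it sits square and fully home against the back stop of the locator under the light. Work gently: do not force the panel, shove the station across the table or tip the tub, and leave the spoon and the tin beside it where they are.

Things in the scene. Friction and masses are not known exactly. Their poses are not given: they have to be found in the camera images.
- station: Colour-viewing station, loose on the table on rubber feet, 3.2 kg: matt grey board 330 (x) x 320 (y) mm, top 14 mm above the table. Origin: centre of the underside; +x to the back edge, where a dark power housing (250 mm long, 44 mm high) and two hinge lugs (to 74 mm) stand; -x is the open front, towards the robot; z up.
- light: The station's light panel: flat, aluminium frame, 240 mm wide (y), 12 mm thick, 0.2 to 0.5 kg, reaching from 15 to 170 mm from its hinge; white below, on top a dark finned driver box in the middle (20 mm over the panel's middle plane). Origin: middle of the hinge shaft, 130 mm behind the station's origin, 64 mm above the table. x: from front edge to hinge; z: out of its top; it turns about y.
- light_edge (a point): Middle of the panel's front (free) edge, at mid-thickness, 170 mm from the hinge; axes as the panel's. The angle of its z to vertical is the panel's angle to the board: 0 level, grows as this edge rises, starts 9 to 29 degrees, free to 100. Stiff friction hinge: at this edge 4 to 7 N raises it, 1 to 4 N lowers it; it stays where left, after springing back.
- hinge_axis (a point): Middle of the hinge shaft (runs along the station's y), fixed on the station. The panel's leaf springs give: let go after raising, the panel drops back by some 5 to 10 degrees (more if heavier); after pressing it down it rises again by some 3 to 6 degrees.
- tub_mid (a point): Centre, half-way up, of the small rectangular open tub with beans in it (fixed in it): 36 mm high, rim 66 (x) x 84 (y) mm, foot 51 x 68 mm, walls sloping out, 0.1 to 0.2 kg, loose on the front part of the board, turned by up to 20 degrees. Its x axis points roughly to the station's back, y is its long side. It slides when pushed low on its front side.
- sample_spot (a point): Where the tub's centre (18 mm over the board) is when fully home; 23 mm behind the station's origin, on its centre line, axes as the station's. Locator there: back stop 12 mm high, its front face 27 mm behind this point; side rails 9 mm high, 80 mm apart inside, splayed at the front to about 110 mm, 62 mm before this point. The panel edge at 45 degrees is 13 mm before it, 184 mm above the table.
- cupping_spoon: bystander: steel spoon, 160 mm, lying on the table to the left of the station
- sample_tin: bystander: closed round tin, 64 mm across, 58 mm high, standing to the right of the station

How it is judged:
By the outcome, as a careful person would: the job done as asked, in the order asked, and still so for the second after the job is handed in, with the robot touching nothing.
It also fails if it takes over 54 s, if anything falls off the work surface, if the arm or the gripper's body presses on something with over 40 N, if the wrist force passes 120 N, or if a joint passes its speed limit or range.

## Working session

There is one attempt and no reset: what is moved stays moved. The work goes in short steps, Python scripts to look and compute and a tool call to move; the robot and the scene stay as the last step left them, time stands still between calls to the robot, and variables do not carry over. Pictures are saved under pics/ and viewed, at most 10 in all, crops included, and the job is handed in when it is done.

Besides the shell and the picture viewer there is one more tool, called after "Request:" by a JSON object that holds its "fn" and its "kwargs", one argument or row to a line. apply_moves: Moves the arm, as the interface text tells. Its arguments: {"type":"object","properties":{"motion":{"type":"array","items":{"type":"array","items":{"type":"number"}}},"newtons":{"type":"number"}},"required":["motion"]}

```bash
mkdir -p pics; cat > h.py <<'E'
import numpy as np, cv2
from plant import sensors, capture, ticket, arm
def snap(n,f):
    c=capture(n); cv2.imwrite('pics/'+f,c['color'][:,:,::-1]); 
    np.savez('pics/'+f[:-4]+'.npz',**c); return c
def fpx(c): return 240/np.tan(np.radians(float(c['fov_y']))/2)
def ray(c,u,v):
    f=fpx(c);E=c['extrinsics'];d=E[:3,:3]@np.array([(u-c['cx'])/f,-(v-c['cy'])/f,-1]);return E[:3,3],d/np.linalg.norm(d)
def onz(c,u,v,z):
    o,d=ray(c,u,v);return o+d*(z-o[2])/d[2]
def proj(c,p):
    E=c['extrinsics'];q=E[:3,:3].T@(np.asarray(p)-E[:3,3]);f=fpx(c);return np.array([c['cx']+f*q[0]/-q[2],c['cy']-f*q[1]/-q[2]])
E
python3 - <<'E'
from h import *
for n in('side','top'):
    c=snap(n,n+'0.png');print(n,[ (k,np.round(v,3)) for k,v in c.items() if k!='color'])
print(sensors.observe(),arm.tcp_to_grasp)
E
```

```text
side [('fov_y', np.float64(46.548)), ('cx', np.float64(322.301)), ('cy', np.float64(246.469)), ('extrinsics', array([[ 0.802, -0.399,  0.445,  1.189],
       [ 0.598,  0.547, -0.586, -0.697],
       [-0.009,  0.736,  0.677,  0.851],
       [ 0.   ,  0.   ,  0.   ,  1.   ]]))]
top [('fov_y', np.float64(51.98)), ('cx', np.float64(322.629)), ('cy', np.float64(237.812)), ('extrinsics', array([[ 6.000e-03,  9.830e-01, -1.820e-01,  5.020e-01],
       [-1.000e+00,  9.000e-03,  1.200e-02,  1.000e-03],
       [ 1.400e-02,  1.820e-01,  9.830e-01,  1.018e+00],
       [ 0.000e+00,  0.000e+00,  0.000e+00,  1.000e+00]]))]
{'t': 0.1, 'qpos': array([ 1.15047215e+00,  2.07327392e-01,  1.54278570e+00,  1.53612626e-05,
        1.39354486e+00, -1.50512064e-01]), 'dq': array([-0.00076379, -0.00261992, -0.00093055,  0.00141006,  0.00158652,
       -0.00080986]), 'tau': array([-1.00330421e-03, -3.71863639e+01, -2.82294685e+01,  7.00556603e-02,
        3.11210321e-02, -3.82342716e-05]), 'tool_pos': array([0.15314695, 0.55389077, 0.40362277]), 'eef_rot': array([-4.22459352e-01, -3.11245536e+00,  3.10563918e-03]), 'ft_force': array([-0.07451742,  0.09265406,  0.53495272]), 'moment': array([ 0.00232685,  0.02747443, -0.0478915 ]), 'gripper_force': 0.0, 'grip_width': 0.0937327905325372} 0.1804
```

View pics/side0.png

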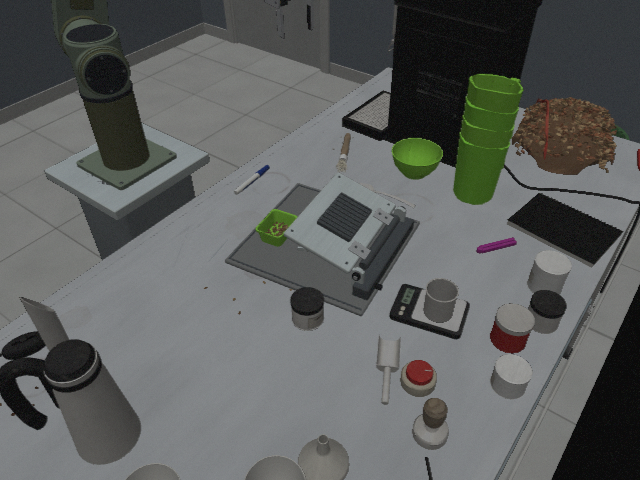

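View pics/top0.png

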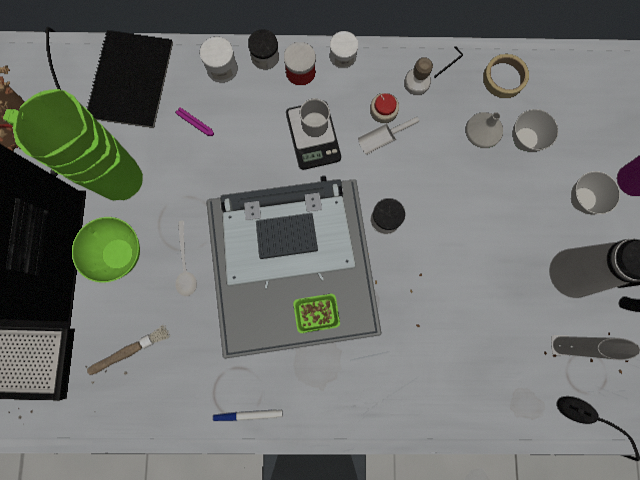

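The side and top views show the station: top-view board corners at about (208,200), (355,180), (380,333), (224,356). The panel's free edge runs (229,283)–(354,267), the tub is at (317,313), the spoon at (183,265) and the tin at (388,214).

```bash
python3 - <<'E'
import cv2
a=cv2.imread('pics/top0.png')[172:364,196:396];cv2.imwrite('pics/tc.png',cv2.resize(a,None,fx=3,fy=3,interpolation=cv2.INTER_CUBIC))
b=cv2.imread('pics/side0.png')[165:315,220:425];cv2.imwrite('pics/sc.png',cv2.resize(b,None,fx=3.9,fy=3.9,interpolation=cv2.INTER_CUBIC))
E
```

```text
(no output)
```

View pics/tc.png

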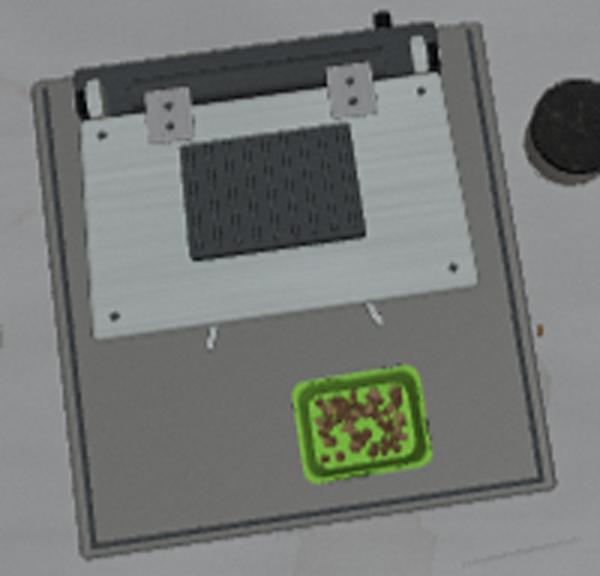

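View pics/sc.png

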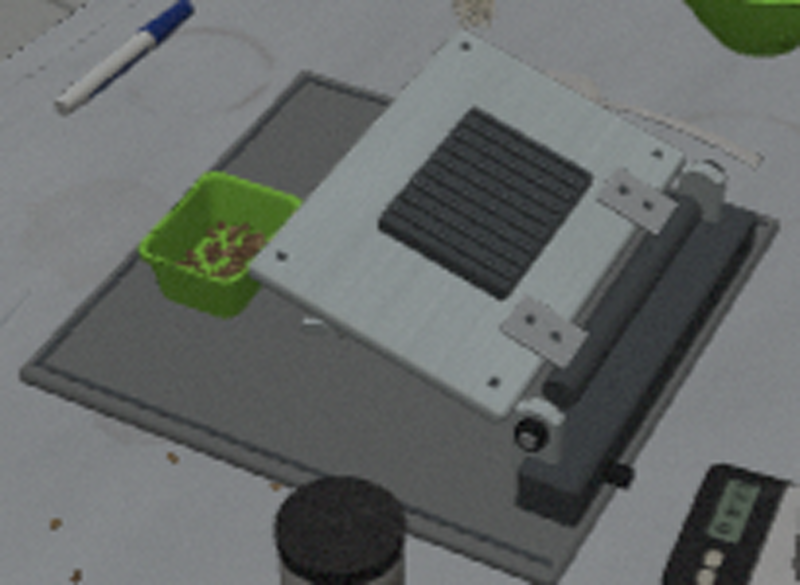

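In the top crop the board corners are at (35,85), (480,25), (553,487), (85,556). The panel's front corners are at (95,339) and (476,285), and the tub rim spans about (295..430, 365..483). In the side crop the panel's front corners are at (462,32) and (255,275).

```bash
cat >> h.py <<'E'
from scipy.optimize import least_squares
# station pose (x,y,yaw) from board corners; points station->world
def S(st,p):
    x,y,a=st;R=np.array([[np.cos(a),-np.sin(a),0],[np.sin(a),np.cos(a),0],[0,0,1]]);return R@np.asarray(p,float)+[x,y,0]
def Sinv(st,p):
    x,y,a=st;R=np.array([[np.cos(a),-np.sin(a),0],[np.sin(a),np.cos(a),0],[0,0,1]]);return R.T@(np.asarray(p,float)-[x,y,0])
def pan(st,th,r,y,h=0):  # point on panel, r from hinge, h out of the top
    return S(st,[.13-r*np.cos(th)-h*np.sin(th)*-1*-1 if 0 else .13-r*np.cos(th)+h*np.sin(th),y,.064+r*np.sin(th)+h*np.cos(th)])
def rim(c):
    hsv=cv2.cvtColor(c['color'],cv2.COLOR_RGB2HSV)
    m=cv2.inRange(hsv,(35,90,60),(60,255,255)); return m
E
python3 - <<'E'
from h import *
t=np.load('pics/top0.npz');s=np.load('pics/side0.npz')
P=[(35,85),(480,25),(553,487),(85,556)]
W=np.array([onz(t,196+u/3-.33,172+v/3-.33,.014) for u,v in P]);print(W)
L=[(.165,.16,.014),(.165,-.16,.014),(-.165,-.16,.014),(-.165,.16,.014)]
r=least_squares(lambda x:np.ravel([S(x,l)-w for l,w in zip(L,W)]),[.5,0,0]);st=r.x;print(st,r.fun.reshape(4,3)*1e3)
np.save('st.npy',st)
# side check of corners
Q={'FL':(305,75),'FR':(25,373),'BL':(775,225)}
for k,l in (('FL',L[3]),('FR',L[2]),('BL',L[0])):
    u,v=Q[k];w=onz(s,220+u/3.9-.35,165+v/3.9-.35,.014);print(k,(w-S(st,l))*1e3)
# panel angle
for c,pts in ((t,[((95,339),1),((476,285),-1)]),(s,[((462,32),1),((253,272),-1)])):
    for (u,v),sg in pts:
        px=np.array([196+u/3-.33,172+v/3-.33]) if c is t else np.array([220+u/3.9-.35,165+v/3.9-.35])
        for h in(.006,-.006):
            e=[(np.linalg.norm(proj(c,pan(st,np.radians(a),.17,sg*.12,h))-px),a) for a in np.arange(0,45,.5)];print('panel',sg,h,min(e))
m=rim(t);m[:290]=0;m[340:]=0;m[:,:285]=0;m[:,350:]=0
cn=max(cv2.findContours(m,0,1)[0],key=cv2.contourArea)
w=np.array([onz(t,*p,.05)[:2] for p in cn[:,0].astype(float)]).astype(np.float32)
R=cv2.minAreaRect(w*1000);print('tub rim',R, np.degrees(st[2]))
print('tub in st',Sinv(st,[R[0][0]/1e3,R[0][1]/1e3,0]))
print('spot',S(st,[.023,0,.032]),'edge0',pan(st,np.radians(20),.17,0),'edge45',pan(st,np.pi/4,.17,0))
E
```

```text
[[ 0.7672319   0.23061119  0.014     ]
 [ 0.81407057 -0.08104918  0.014     ]
 [ 0.49355581 -0.12791301  0.014     ]
 [ 0.44700784  0.18211169  0.014     ]]
[0.63046653 0.05094017 0.14840415] [[ 2.76340012e+00  2.96721042e+00 -1.21430643e-14]
 [ 3.23992918e+00 -1.85507355e+00 -1.21430643e-14]
 [-2.61805088e+00 -3.78504773e+00 -1.21430643e-14]
 [-3.38527842e+00  2.67291085e+00 -1.21430643e-14]]
FL [ 6.98544575e+00 -7.69729603e+00  1.21430643e-14]
FR [7.16947632e+00 3.46266150e-01 1.21430643e-14]
BL [ 1.93201418e-01 -9.56544774e+00 -9.88792381e-14]
panel 1 0.006 (np.float64(0.9056172214528764), np.float64(15.0))
panel 1 -0.006 (np.float64(0.9100716754810642), np.float64(19.0))
panel -1 0.006 (np.float64(1.729608082603865), np.float64(15.0))
panel -1 -0.006 (np.float64(1.7313220995556537), np.float64(19.5))
panel 1 0.006 (np.float64(1.4871662977772073), np.float64(13.5))
panel 1 -0.006 (np.float64(1.4849157772536328), np.float64(17.5))
panel -1 0.006 (np.float64(2.2720527713952166), np.float64(13.5))
panel -1 -0.006 (np.float64(2.2686159946397018), np.float64(17.5))
tub rim ((533.6337890625, 0.5314064025878906), (66.15460205078125, 84.59609985351562), 9.655614852905273) 8.502931738372796
tub in st [-0.10322183 -0.035537    0.        ]
spot [0.65321372 0.05434095 0.032     ] edge0 [0.60104576 0.04654167 0.12214342] edge45 [0.64015075 0.052388   0.18420815]
```

```bash
cat >> h.py <<'E'
from scipy.spatial.transform import Rotation as Ro
st=np.load('st.npy')
def Rtool(tilt,dyaw=0): # fingers forward of vertical by tilt deg; tool y along station y
    a=st[2]+np.radians(dyaw); fx=np.array([np.cos(a),np.sin(a),0]);y=np.array([-np.sin(a),np.cos(a),0])
    z=np.sin(np.radians(tilt))*fx-np.cos(np.radians(tilt))*np.array([0,0,1.]);x=np.cross(y,z)
    return Ro.from_matrix(np.c_[x,y,z])
def go(tip_st,tilt,dyaw=0): # needed shift cm and turn, from the measured pose
    o=sensors.observe();R=Rtool(tilt,dyaw);p=S(st,tip_st)-.199*R.as_matrix()[:,2]
    r=(R*Ro.from_rotvec(o['eef_rot']).inv()).as_rotvec()
    print('turn',np.round(r,3),'shift',np.round((p-o['tool_pos'])*100,2),'| F',np.round(o['ft_force'],1),'t',o['t'],'w',round(o['grip_width'],3))
def tip():
    o=sensors.observe();R=Ro.from_rotvec(o['eef_rot']).as_matrix();w=o['tool_pos']+.199*R[:,2]
    print('tip st',np.round(Sinv(st,w)*1e3,1),'tilt',np.round(np.degrees(np.arccos(-R[2,2])),1),'F',np.round(o['ft_force'],1),'q',np.round(o['qpos'],2),'t',o['t']); return w
E
python3 -c "
from h import *
go([-.0585,0,.20],30);go([-.0585,0,.065],30)"
```

```text
turn [-0.03  -0.527  0.409] shift [ 32.11 -52.63  -3.13] | F [-0.1  0.1  0.5] t 0.1 w 0.094
turn [-0.03  -0.527  0.409] shift [ 32.11 -52.63 -16.63] | F [-0.1  0.1  0.5] t 0.1 w 0.094
```

Request:
{"fn": "apply_moves", "kwargs": {
  "motion": [
    [0, 0, 0.1, 4, -2, 0, 0],
    [0, 0, 0.2, 7, -5, 0, 0],
    [0, 0, 0.3, 9, -8, 0, 0],
    [0, 0, 0.4, 11, -12, 0, 0],
    [0, 0, 0.41, 13, -16, 0, 0],
    [0, 0, 0.41, 15, -20, 0, 0],
    [0, 0, 0.41, 17, -24, 0, 0],
    [0, 0, 0.41, 19, -27.5, 0, 0]
  ],
  "newtons": 10
}}

```text
t: 0.77
tool_pos: [0.338, 0.2867, 0.4042]
eef_rot: [0.221, -3.133, 0.001]
ft_force: [-0.1, -0.1, -0.5]
grip_width: 0.0441
gripper_force: 0.0
```

```bash
python3 -c "
from h import *
tip();go([-.0585,0,.18],30)"
```

```text
tip st [-254.6  276.4  205.2] tilt 0.0 F [-0.1 -0.1 -0.5] q [ 0.51 -0.08  1.85 -0.    1.38 -1.2 ] t 0.7667
turn [ 0.076 -0.519  0.007] shift [ 13.62 -25.91  -5.19] | F [-0.1 -0.1 -0.5] t 0.7667 w 0.044
```

Request:
{"fn": "apply_moves", "kwargs": {
  "motion": [
    [0.01, -0.07, 0, 2, -3.5, 0, 0],
    [0.02, -0.14, 0, 4, -7, 0, 0],
    [0.03, -0.21, 0, 6, -10.5, 0, 0],
    [0.04, -0.28, 0, 8, -14, 0, 0],
    [0.05, -0.35, 0, 10, -17.5, -1, 0],
    [0.06, -0.42, 0, 12, -21, -2, 0],
    [0.07, -0.49, 0, 13.6, -24.5, -3.5, 0],
    [0.076, -0.519, 0.007, 13.6, -25.9, -5.2, 0]
  ]
}}

```text
t: 1.43
tool_pos: [0.476, 0.0258, 0.3535]
eef_rot: [-0.187, 2.604, 0.047]
ft_force: [-0.6, 0.1, -0.4]
grip_width: 0.0007
gripper_force: 0.0
```

```bash
python3 -c "
from h import *
tip();go([-.0585,0,.065],30)
c=snap('side','s1.png');d=snap('top','t1.png')
w=tip();print(proj(c,w),proj(d,w))
a=c['color'][130:320,220:430,::-1];b=d['color'][172:362,196:396,::-1]
cv2.imwrite('pics/x1.png',np.hstack([cv2.resize(a,(400,362)),cv2.resize(b,(400,362))]))"
```

```text
tip st [-55.7  -3.  181.9] tilt 30.5 F [-0.6  0.1 -0.4] q [-0.18 -0.09  2.01  0.24  0.73 -2.03] t 1.4333
turn [0.001 0.008 0.006] shift [ -0.18   0.18 -11.61] | F [-0.6  0.1 -0.4] t 1.4333 w 0.001
tip st [-6.140e+01  1.000e-01  1.759e+02] tilt 29.6 F [-0.2  0.3 -0.2] q [-0.17 -0.09  2.02  0.24  0.73 -2.02] t 1.5333
[299.13741159 172.07352902] [292.0353551  288.79754608]
```

View pics/x1.png

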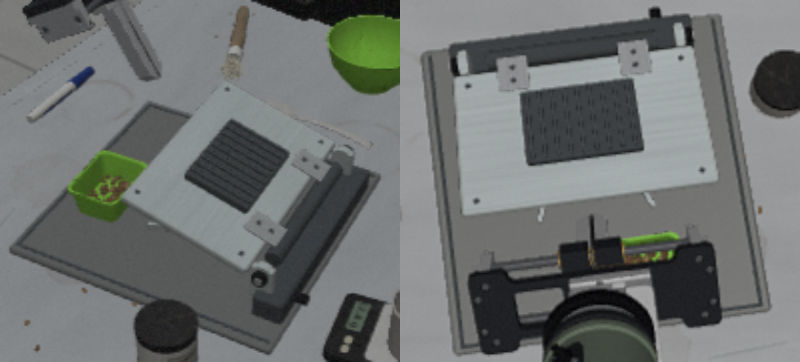

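The picture shows the fingertip at side (299,170) and top (291,286), matching the projected tip within about 2 px. The path under the panel edge is clear. I'll refit the station over both views and enter.

```bash
python3 - <<'E'
from h import *
t=np.load('pics/top0.npz');s=np.load('pics/side0.npz')
L={'BL':(.165,.16,.014),'BR':(.165,-.16,.014),'FR':(-.165,-.16,.014),'FL':(-.165,.16,.014)}
T={'BL':(35,85),'BR':(480,25),'FR':(553,487),'FL':(85,556)}
Q={'FL':(305,75),'FR':(25,373),'BL':(775,225)}
ob=[(t,np.array([196+u/3-.33,172+v/3-.33]),L[k]) for k,(u,v) in T.items()]+[(s,np.array([220+u/3.9-.35,165+v/3.9-.35]),L[k]) for k,(u,v) in Q.items()]
f=lambda x:np.ravel([proj(c,S(x,l))-p for c,p,l in ob])
r=least_squares(f,st,loss='soft_l1');print(r.x,np.round(r.fun.reshape(-1,2),1));np.save('st.npy',r.x)
# panel: triangulate 4 corners (top surface) in both views
def tri(pt,ps):
    o1,d1=ray(t,196+pt[0]/3-.33,172+pt[1]/3-.33);o2,d2=ray(s,220+ps[0]/3.9-.35,165+ps[1]/3.9-.35)
    k=np.linalg.lstsq(np.c_[d1,-d2],o2-o1,rcond=None)[0];a,b=o1+k[0]*d1,o2+k[1]*d2
    return (a+b)/2,np.linalg.norm(a-b)
for n,a,b in(('fl screw',(114,316),(465,46)),('fr screw',(453,268),(281,256)),('bl screw',(102,135),(657,153)),('br screw',(421,91),(494,382))):
    p,e=tri(a,b);print(n,np.round(Sinv(r.x,p)*1e3,1),round(e*1e3,1))
E
python3 -c "
from h import *
go([-.0585,0,.065],30)"
```

```text
[0.63234629 0.0496267  0.15105097] [[-0.9 -1.9]
 [ 1.2 -2.5]
 [ 2.7  0.1]
 [-0.5  1. ]
 [-0.2 -1.9]
 [-2.3 -0.4]
 [ 2.3 -1.7]]
fl screw [-21.4 107.  112. ] 1.8
fr screw [ -21.8 -103.4  112.7] 1.7
bl screw [101.6 106.7  77.9] 1.3
br screw [ 101.6 -103.4   77.3] 1.5
turn [-0.002 -0.007  0.008] shift [  0.36  -0.16 -11.15] | F [-0.2  0.3 -0.2] t 1.5333 w 0.0
```

Request:
{"fn": "apply_moves", "kwargs": {
  "motion": [
    [0, 0, 0, 0.3, -0.1, -3, 0],
    [0, 0, 0, 0.3, -0.1, -6, 0],
    [0, 0, 0, 0.3, -0.1, -9, 0],
    [0, 0, 0, 0.3, -0.1, -11.5, 0],
    [0, 0, 0, 0.3, -0.1, -11.6, 0],
    [0, 0, 0, 1.2, 0.0, -11.6, 0],
    [0, 0, 0, 2.3, 0.2, -11.6, 0],
    [0, 0, 0, 2.8, 0.3, -11.6, 0]
  ]
}}

```text
t: 2.2
tool_pos: [0.5049, 0.0331, 0.2398]
eef_rot: [-0.194, 2.605, 0.051]
ft_force: [0.6, 0.2, 1.3]
grip_width: 0.0007
gripper_force: 0.0
```

```bash
python3 -c "
from h import *
tip();go([-.0185,0,.06],30)"
```

```text
tip st [-27.8   2.4  68.1] tilt 30.4 F [0.6 0.2 1.3] q [-0.15  0.17  2.03  0.34  0.46 -2.14] t 2.2
turn [-0.     0.007  0.003] shift [ 1.08 -0.13 -0.74] | F [0.6 0.2 1.3] t 2.2 w 0.001
```

Request:
{"fn": "apply_moves", "kwargs": {
  "motion": [
    [0, 0, 0, 0.3, 0.05, 0.3, 0],
    [0, 0, 0, 0.5, 0.07, 0.9, 0],
    [0, 0, 0, 0.75, 0.11, 1.6, 0],
    [0, 0, 0, 1.05, 0.15, 2.3, 0],
    [0, 0, 0, 1.4, 0.2, 3.1, 0],
    [0, 0, 0, 1.75, 0.25, 3.8, 0],
    [0, 0, 0, 2.2, 0.32, 4.5, 0],
    [0, 0, 0, 2.6, 0.38, 5.1, 0]
  ]
}}

```text
t: 2.87
tool_pos: [0.5249, 0.0366, 0.2857]
eef_rot: [-0.196, 2.623, 0.055]
ft_force: [-17.7, -5.3, 4.8]
grip_width: 0.0005
gripper_force: 7.4
```

```bash
python3 -c "
from h import *
tip();go([-.0185+.0526+.002,0,.068+.0834],30)"
```

```text
tip st [-10.7   3.7 112.3] tilt 29.4 F [-17.7  -5.3   4.8] q [-0.13  0.12  1.95  0.25  0.59 -2.03] t 2.8667
turn [-0.001 -0.012  0.001] shift [4.48 0.35 3.8 ] | F [-17.7  -5.3   4.8] t 2.8667 w 0.0
```

```bash
python3 -c "
from h import *
c=snap('side','s2.png');d=snap('top','t2.png');tip()
a=c['color'][120:310,220:430,::-1];b=d['color'][172:362,196:396,::-1]
cv2.imwrite('pics/x2.png',np.hstack([cv2.resize(a,(400,362)),cv2.resize(b,(400,362))]))"
```

```text
tip st [ -9.2   3.4 113.7] tilt 29.6 F [-14.   -2.4   1.7] q [-0.13  0.12  1.95  0.26  0.58 -2.03] t 2.9667
```

View pics/x2.png

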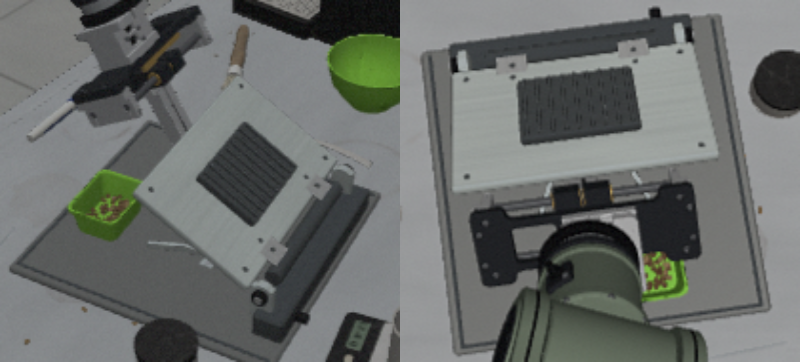

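The panel is up to about 29°, the finger is under the edge, and the station has not moved. The horizontal force is high because of friction, so I'll lead with lift rather than forward push.

Request:
{"fn": "apply_moves", "kwargs": {
  "motion": [
    [0, 0, 0, 0, 0, 0.4, 0],
    [0, 0, 0, 0, 0, 0.8, 0],
    [0, 0, 0, 0, 0, 1.2, 0],
    [0, 0, 0, 0.2, 0.03, 1.6, 0],
    [0, 0, 0, 0.4, 0.06, 2.0, 0],
    [0, 0, 0, 0.6, 0.09, 2.4, 0],
    [0, 0, 0, 0.8, 0.12, 2.8, 0],
    [0, 0, 0, 1.0, 0.15, 3.2, 0]
  ]
}}

```text
t: 3.63
tool_pos: [0.5383, 0.038, 0.3201]
eef_rot: [-0.193, 2.611, 0.053]
ft_force: [-2.6, -0.1, -5.1]
grip_width: 0.0003
gripper_force: 2.2
```

```bash
python3 -c "
from h import *
tip()"
```

```text
tip st [  4.9   2.5 147.8] tilt 30.1 F [-2.6 -0.1 -5.1] q [-0.13  0.1   1.9   0.23  0.65 -1.99] t 3.6333
```

Request:
{"fn": "apply_moves", "kwargs": {
  "motion": [
    [0, 0, 0, 0.25, 0.04, 0.3, 0],
    [0, 0, 0, 0.5, 0.08, 0.6, 0],
    [0, 0, 0, 0.8, 0.12, 0.9, 0],
    [0, 0, 0, 1.1, 0.16, 1.2, 0],
    [0, 0, 0, 1.4, 0.2, 1.5, 0],
    [0, 0, 0, 1.7, 0.25, 1.8, 0],
    [0, 0, 0, 1.9, 0.28, 1.9, 0],
    [0, 0, 0, 1.9, 0.28, 1.9, 0]
  ]
}}

```text
t: 4.3
tool_pos: [0.5577, 0.0409, 0.3398]
eef_rot: [-0.193, 2.609, 0.053]
ft_force: [-4.8, -0.3, -1.7]
grip_width: 0.0002
gripper_force: 2.5
```

```bash
cat >> h.py <<'E'
def patches(c,box): # dark screws on panel: print panel outline corners by white mask
    x0,y0,x1,y1=box;h=cv2.cvtColor(c['color'],cv2.COLOR_RGB2HSV)
    m=cv2.inRange(h,(60,0,120),(120,60,255));k=np.zeros_like(m);k[y0:y1,x0:x1]=m[y0:y1,x0:x1];return k
E
python3 -c "
from h import *
w=tip()
x,_,z=Sinv(st,w)*1e3
th=np.radians(np.arange(20,80,.25));X=130-170*np.cos(th)-6*np.sin(th);Z=64+170*np.sin(th)-6*np.cos(th)
g=(x+7-X)*.866+(z+4-Z)*.5
print('angle',np.degrees(th[np.argmin(abs(g))]))"
```

```text
tip st [ 24.8   2.3 167.7] tilt 30.2 F [-4.8 -0.3 -1.7] q [-0.12  0.11  1.84  0.21  0.69 -1.96] t 4.3
angle 51.5
```

Request:
{"fn": "apply_moves", "kwargs": {
  "motion": [
    [0, 0, 0, -0.5, -0.07, -0.3, 0],
    [0, 0, 0, -1, -0.15, -0.6, 0],
    [0, 0, 0, -1.5, -0.22, -1.0, 0],
    [0, 0, 0, -2.2, -0.33, -1.3, 0],
    [0, 0, 0, -3, -0.45, -1.3, 0],
    [0, 0, 0, -4, -0.6, -1.3, 0],
    [0, 0, 0, -5, -0.75, -1.3, 0],
    [0, 0, 0, -6, -0.9, -1.3, 0]
  ]
}}

```text
t: 4.97
tool_pos: [0.4962, 0.0316, 0.3262]
eef_rot: [-0.192, 2.609, 0.052]
ft_force: [0.3, 0.1, -0.4]
grip_width: 0.0004
gripper_force: 0.0
```

```bash
python3 -c "
from h import *
tip()
c=snap('side','s3.png');d=snap('top','t3.png')
a=c['color'][135:285,255:415,::-1];b=d['color'][165:315,200:360,::-1]
cv2.imwrite('pics/x3.png',np.hstack([cv2.resize(a,(400,375),interpolation=2),cv2.resize(b,(400,375),interpolation=2)]))"
```

```text
tip st [-37.4   2.4 154.2] tilt 30.1 F [ 0.3  0.1 -0.4] q [-0.15 -0.    1.99  0.25  0.66 -2.03] t 4.9667
```

View pics/x3.png

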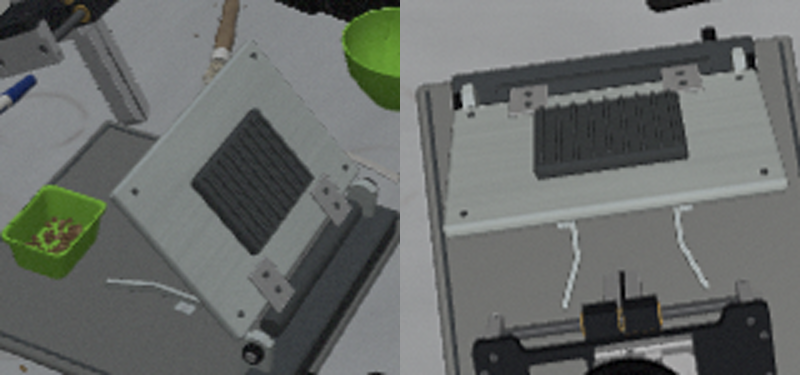

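Both views show the panel standing freely. Screws: side (253,58), (134,191), (345,168), (241,315); top (63,213), (365,171), (71,114), (352,72).

```bash
cat >> h.py <<'E'
def tri(t,pt,s,ps):
    o1,d1=ray(t,*pt);o2,d2=ray(s,*ps);k=np.linalg.lstsq(np.c_[d1,-d2],o2-o1,rcond=None)[0];a,b=o1+k[0]*d1,o2+k[1]*d2
    return (a+b)/2,np.linalg.norm(a-b)
def dark(c,p,w=3): # refine: centroid of the dark screw spot
    u,v=int(round(p[0])),int(round(p[1]));g=cv2.cvtColor(c['color'],cv2.COLOR_RGB2GRAY)[v-w:v+w+1,u-w:u+w+1].astype(float)
    q=np.clip(np.median(g)-12-g,0,None);y,x=np.mgrid[v-w:v+w+1,u-w:u+w+1]
    return np.array([(x*q).sum(),(y*q).sum()])/q.sum() if q.sum()>0 else np.array(p)
def panel(t,T,s,P):
    W={};
    for n in T:
        a,b=dark(t,T[n]),dark(s,P[n]);p,e=tri(t,a,s,b);W[n]=Sinv(st,p)*1e3;print(n,np.round(a,1),np.round(b,1),np.round(W[n],1),round(e*1e3,1))
    for l in 'lr':
        if 'f'+l in W and 'b'+l in W:
            d=W['f'+l]-W['b'+l];print(l,'angle',np.degrees(np.arctan2(d[2],-d[0])),'len',np.hypot(d[0],d[2]))
E
python3 - <<'E'
from h import *
A=lambda o,k,D:{n:(o[0]+u/k,o[1]+v/k) for n,(u,v) in D.items()}
t=np.load('pics/top0.npz');s=np.load('pics/side0.npz')
panel(t,A((196,172),3,dict(fl=(114,316),fr=(453,268),bl=(102,135),br=(421,91))),s,A((220,165),3.9,dict(fl=(465,46),fr=(281,256),bl=(657,153),br=(494,382))))
t=np.load('pics/t3.npz');s=np.load('pics/s3.npz')
panel(t,A((200,165),2.5,dict(fl=(63,213),fr=(365,171),bl=(71,114),br=(352,72))),s,A((255,135),2.5,dict(fl=(253,58),fr=(134,191),bl=(345,168),br=(241,315))))
E
```

```text
fl [233.7 277. ] [338.9 176.4] [-21.4 106.9 112.1] 1.5
fr [346.6 260.8] [291.7 230.3] [ -21.5 -103.5  112.9] 2.0
bl [229.5 216.7] [388.3 203.9] [101.8 107.1  77.7] 1.1
br [335.9 201.9] [346.2 262.6] [ 101.6 -103.4   77.3] 1.9
l angle 15.566334325353118 len 127.8388781130546
r angle 16.138047054811878 len 128.14606441998012
fl [225.1 250. ] [356.  156.8] [ 19.1 106.8 177. ] 1.3
fr [345.2 233.2] [308.5 211.2] [  18.7 -103.1  177. ] 1.7
bl [228.  210.4] [392.6 201.5] [111.7 107.   88.1] 1.7
br [340.5 191.5] [350.9 260.3] [ 115.8 -113.4   98.5] 1.1
l angle 43.798495983003534 len 128.39740634001612
r angle 38.94649752853041 len 124.8834339231833
```

The panel now stands at about 43.5°, after springing back some 8°. I'll raise it once more, about 1.5° beyond the last raise.

Request:
{"fn": "apply_moves", "kwargs": {
  "motion": [
    [0, 0, 0, 1.5, 0.22, 0, 0],
    [0, 0, 0, 2.8, 0.42, 0, 0],
    [0, 0, 0, 3.6, 0.55, 0, 0],
    [0, 0, 0, 4.3, 0.65, 0.2, 0],
    [0, 0, 0, 5.0, 0.75, 0.6, 0],
    [0, 0, 0, 5.6, 0.84, 1.0, 0],
    [0, 0, 0, 6.2, 0.93, 1.4, 0],
    [0, 0, 0, 6.5, 0.98, 1.65, 0]
  ]
}}

```text
t: 5.73
tool_pos: [0.5616, 0.0417, 0.3416]
eef_rot: [-0.194, 2.615, 0.054]
ft_force: [-6.0, -1.2, -0.3]
grip_width: 0.0006
gripper_force: 2.7
```

Request:
{"fn": "apply_moves", "kwargs": {
  "motion": [
    [0, 0, 0, 0, 0, 0, 0],
    [0, 0, 0, -0.4, -0.06, -0.25, 0],
    [0, 0, 0, -0.8, -0.12, -0.5, 0],
    [0, 0, 0, -1.3, -0.2, -0.9, 0],
    [0, 0, 0, -2, -0.3, -1.3, 0],
    [0, 0, 0, -3, -0.45, -1.6, 0],
    [0, 0, 0, -4.5, -0.68, -1.6, 0],
    [0, 0, 0, -6, -0.9, -1.6, 0]
  ]
}}

```text
t: 6.4
tool_pos: [0.5018, 0.0323, 0.3267]
eef_rot: [-0.192, 2.608, 0.052]
ft_force: [0.4, 0.2, -0.9]
grip_width: 0.0005
gripper_force: 0.0
```

```bash
python3 - <<'E'
from h import *
tip()
s=snap('side','s4.png');t=snap('top','t4.png')
A=lambda o,k,D:{n:(o[0]+u/k,o[1]+v/k) for n,(u,v) in D.items()}
panel(t,A((200,165),2.5,dict(fl=(63,213-1),fr=(365,170),bl=(71,113),br=(352,72))),s,A((255,135),2.5,dict(fl=(254,57),fr=(135,190),bl=(345,168),br=(241,315))))
E
```

```text
tip st [-31.5   2.2 154.8] tilt 30.2 F [ 0.4  0.2 -0.9] q [-0.15  0.01  1.98  0.24  0.66 -2.02] t 6.4
fl [224.5 248.2] [357.  155.9] [ 21.6 106.8 180. ] 1.6
fr [345.1 231.3] [309.8 210.7] [  21.7 -103.3  179.4] 1.7
bl [227.8 210. ] [393.2 201.3] [112.6 107.3  88.8] 1.1
br [340.6 191.4] [351.1 260. ] [ 116.  -113.4   99.3] 0.6
l angle 45.035407016773725 len 128.81754215894813
r angle 40.30911782324362 len 123.7681707263805
```

The panel is at about 45°. Next the tub: straddle it, take it lightly by the rim, slide it to the funnel mouth, then push it home.

```bash
python3 - <<'E'
from h import *
T=np.array([.5336,.0005,0]);p=Sinv(st,T);print(p)
R=Rtool(20,1);d=np.array([np.sin(np.radians(20)),0,-np.cos(np.radians(20))])
g=np.array([p[0],p[1],.044])+.0186*d;print('tip',g)
go([g[0],g[1],.11],20,1);go(g,20,1)
E
```

```text
[-0.10501436 -0.03370825  0.        ]
tip [-0.09865279 -0.03370825  0.02652172]
turn [-0.028  0.174  0.022] shift [-2.79 -4.24 -2.93] | F [ 0.1 -0.2 -0.4] t 6.5 w 0.0
turn [-0.028  0.174  0.022] shift [ -2.79  -4.24 -11.28] | F [ 0.1 -0.2 -0.4] t 6.5 w 0.0
```

Request:
{"fn": "apply_moves", "kwargs": {
  "motion": [
    [0, 0, 0, -2, -1, 0, 9.4],
    [-0.01, 0.06, 0.01, -2.8, -2, 0, 9.4],
    [-0.02, 0.12, 0.02, -2.8, -3, -1, 9.4],
    [-0.028, 0.174, 0.022, -2.8, -4.2, -2, 9.4],
    [-0.028, 0.174, 0.022, -2.8, -4.2, -3, 9.4],
    [-0.028, 0.174, 0.022, -2.8, -4.2, -3, 9.4],
    [-0.028, 0.174, 0.022, -2.8, -4.2, -3, 9.4],
    [-0.028, 0.174, 0.022, -2.8, -4.2, -3, 9.4]
  ]
}}

```text
t: 7.17
tool_pos: [0.4743, -0.009, 0.2963]
eef_rot: [-0.237, 2.783, 0.043]
ft_force: [-0.4, 0.5, 0.3]
grip_width: 0.0506
gripper_force: 0.0
```

```bash
python3 - <<'E'
from h import *
tip();go([-.0987,-.0337,.0265],20,1)
s=snap('side','s5.png');t=snap('top','t5.png')
a=s['color'][130:300,220:400,::-1];b=t['color'][230:400,235:415,::-1]
cv2.imwrite('pics/x5.png',np.hstack([cv2.resize(a,(400,378),interpolation=2),cv2.resize(b,(400,378),interpolation=2)]))
E
```

```text
tip st [-96.9 -32.8 109.4] tilt 20.0 F [-0.4  0.5  0.3] q [-0.24  0.03  2.01  0.19  0.8  -2.1 ] t 7.1667
turn [-0.001  0.001 -0.001] shift [-0.15 -0.1  -8.28] | F [-0.4  0.5  0.3] t 7.1667 w 0.051
```

View pics/x5.png

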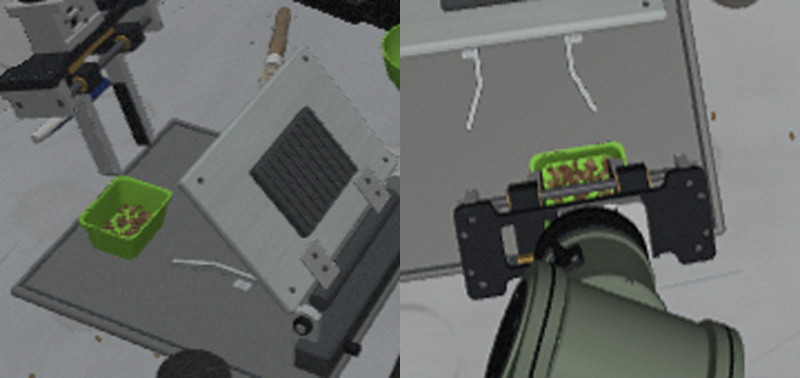

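The gripper is centred over the tub (top crop at about (580,170)), and the rail tips are at (470,128) and (594,110). I'll let the fingers open, then descend.

Request:
{"fn": "apply_moves", "kwargs": {
  "motion": [
    [0, 0, 0, -0.1, -0.1, -1, 9.4],
    [0, 0, 0, -0.1, -0.1, -2, 9.4],
    [0, 0, 0, -0.1, -0.1, -3, 9.4],
    [0, 0, 0, -0.1, -0.1, -4, 9.4],
    [0, 0, 0, -0.1, -0.1, -4, 9.4],
    [0, 0, 0, -0.1, -0.1, -4, 9.4],
    [0, 0, 0, -0.1, -0.1, -4, 9.4],
    [0, 0, 0, -0.1, -0.1, -4, 9.4]
  ]
}}

```text
t: 7.93
tool_pos: [0.4733, -0.0105, 0.2565]
eef_rot: [-0.236, 2.783, 0.042]
ft_force: [-0.1, -0.2, -0.4]
grip_width: 0.094
gripper_force: 0.0
```

```bash
python3 - <<'E'
from h import *
tip();go([-.0987,-.0337,.0265],20,1)
t=np.load('pics/t5.npz')
for u,v in((470,128),(594,110),(481,95),(572,83)): print(np.round(Sinv(st,onz(t,235+(u-400)/2.222,230+v/2.222,.02))*1e3,1))
E
```

```text
tip st [-98.2 -34.2  69.5] tilt 20.0 F [-0.1 -0.2 -0.4] q [-0.25  0.1   2.03  0.22  0.7  -2.13] t 7.9333
turn [-0.     0.    -0.001] shift [-0.06  0.05 -4.3 ] | F [-0.1 -0.2 -0.4] t 7.9333 w 0.094
[-39.8  58.2  20. ]
[-39.7 -55.8  20. ]
[-11.3  44.5  20. ]
[-12.3 -39.4  20. ]
```

Request:
{"fn": "apply_moves", "kwargs": {
  "motion": [
    [0, 0, 0, 0, 0.05, -1.5, 9.4],
    [0, 0, 0, 0, 0.05, -3, 9.4],
    [0, 0, 0, 0, 0.05, -4, 9.4],
    [0, 0, 0, 0, 0.05, -4.2, 9.4],
    [0, 0, 0, 0, 0.05, -4.2, 8.8],
    [0, 0, 0, 0, 0.05, -4.2, 8.4],
    [0, 0, 0, 0, 0.05, -4.2, 8.1],
    [0, 0, 0, 0, 0.05, -4.2, 7.9]
  ],
  "newtons": 5
}}

```text
t: 8.6
tool_pos: [0.4734, -0.01, 0.2148]
eef_rot: [-0.236, 2.783, 0.042]
ft_force: [0.9, -0.3, -0.9]
grip_width: 0.0838
gripper_force: 5.0
```

```bash
python3 - <<'E'
from h import *
tip();go([-.0987+.060,.0015,.0275],20,0)
print(sensors.observe()['grip_width'],sensors.observe()['gripper_force'])
E
```

```text
tip st [-98.  -33.7  27.9] tilt 20.0 F [ 0.9 -0.3 -0.9] q [-0.25  0.18  2.05  0.25  0.6  -2.17] t 8.6
turn [-0.     0.    -0.018] shift [ 5.32  4.5  -0.03] | F [ 0.9 -0.3 -0.9] t 8.6 w 0.084
0.08378800653269121 4.99665503110009
```

Request:
{"fn": "apply_moves", "kwargs": {
  "motion": [
    [0, 0, 0, 0.3, 0.6, 0, 7.9],
    [0, 0, -0.006, 0.7, 1.4, 0, 7.9],
    [0, 0, -0.012, 1.2, 2.2, 0, 7.9],
    [0, 0, -0.018, 1.8, 3.0, 0, 7.9],
    [0, 0, -0.018, 2.6, 3.7, 0, 7.9],
    [0, 0, -0.018, 3.6, 4.2, 0, 7.9],
    [0, 0, -0.018, 4.7, 4.45, 0, 7.9],
    [0, 0, -0.018, 5.3, 4.5, 0, 7.9]
  ]
}}

```text
t: 9.27
tool_pos: [0.5274, 0.0358, 0.2147]
eef_rot: [-0.212, 2.784, 0.038]
ft_force: [0.3, 0.3, -0.9]
grip_width: 0.0842
gripper_force: 5.0
```

```bash
python3 - <<'E'
from h import *
tip();go([-.0987+.060,.0015,.0275],20,0);o=sensors.observe()
print(o['grip_width'],o['gripper_force'])
s=snap('side','s6.png');m=rim(s);m[:190]=0;m[:,380:]=0
n,_,q,_=cv2.connectedComponentsWithStats(m);print(q[q[:,4]>100])
E
```

```text
tip st [-37.6   2.3  27.7] tilt 20.0 F [ 0.3  0.3 -0.9] q [-0.12  0.28  1.93  0.16  0.61 -1.96] t 9.2667
turn [-0.001  0.001 -0.001] shift [-0.08 -0.08 -0.02] | F [ 0.3  0.3 -0.9] t 9.2667 w 0.084
0.08415245068576901 4.993454305522391
[[     0      0    640    480 306925]
 [   296    213     23     31    269]]
```

Request:
{"fn": "apply_moves", "kwargs": {
  "motion": [
    [0, 0, 0, 0.5, 0.05, 0, 7.9],
    [0, 0, 0, 1.0, 0.1, 0, 7.9],
    [0, 0, 0, 1.5, 0.15, 0, 7.9],
    [0, 0, 0, 1.9, 0.2, 0, 7.9],
    [0, 0, 0, 1.9, 0.2, 0, 7.9],
    [0, 0, 0, 1.9, 0.2, 0, 9.4],
    [0, 0, 0, 1.9, 0.2, 0, 9.4],
    [0, 0, 0, 1.9, 0.2, 0, 9.4]
  ]
}}

```text
t: 9.98
tool_pos: [0.545, 0.0371, 0.2142]
eef_rot: [-0.211, 2.786, 0.038]
ft_force: [0.5, -0.1, 1.4]
grip_width: 0.0941
gripper_force: 0.0
```

Request:
{"fn": "apply_moves", "kwargs": {
  "motion": [
    [0, 0, 0, -1, -0.15, 0, 9.4],
    [0, 0, 0, -2.5, -0.38, 0, 9.4],
    [0, 0, 0, -4, -0.6, 0, 9.4],
    [0, 0, 0, -5.5, -0.83, 0, 9.4],
    [0, 0, 0, -7, -1.05, 0, 9.4],
    [0, 0, 0, -7, -1.05, 0, 3.5],
    [0, 0, 0, -7, -1.05, 0, 3.5],
    [0, 0, 0, -7, -1.05, 0, 3.5]
  ]
}}

```text
t: 10.65
tool_pos: [0.4756, 0.0265, 0.2147]
eef_rot: [-0.211, 2.784, 0.037]
ft_force: [0.5, -0.0, -0.7]
grip_width: 0.0775
gripper_force: 0.0
```

```bash
python3 - <<'E'
from h import *
tip();go([-.085,.0015,.021],20,0)
s=snap('side','s6.png');t=snap('top','t6.png')
a=s['color'][130:300,220:400,::-1];b=t['color'][230:400,235:415,::-1]
cv2.imwrite('pics/x6.png',np.hstack([cv2.resize(a,(400,378),interpolation=2),cv2.resize(b,(400,378),interpolation=2)]))
E
```

```text
tip st [-90.3   0.7  27.7] tilt 20.1 F [ 0.5 -0.  -0.7] q [-0.16  0.18  2.05  0.19  0.58 -2.02] t 10.65
turn [-0.     0.001 -0.   ] shift [ 0.52  0.16 -0.67] | F [ 0.5 -0.  -0.7] t 10.65 w 0.077
```

View pics/x6.png

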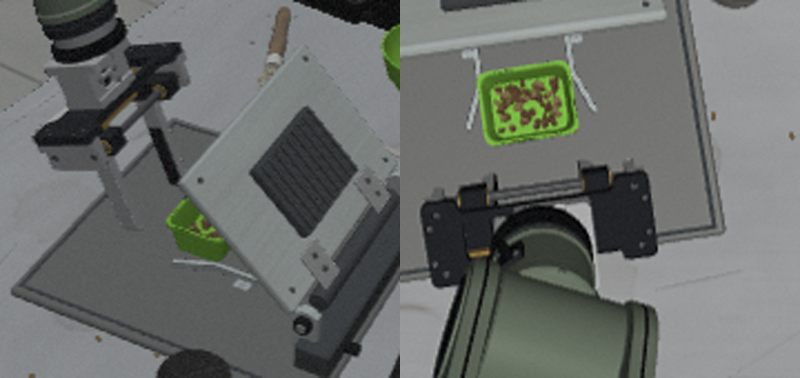

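The tub sits square in the funnel mouth (top crop at about (528,103)) and nothing else has moved. I'll lower, narrow the fingers and push.

Request:
{"fn": "apply_moves", "kwargs": {
  "motion": [
    [0, 0, 0, 0, 0.05, -0.3, 3.5],
    [0, 0, 0, 0, 0.1, -0.6, 3.5],
    [0, 0, 0, 0, 0.1, -0.6, 3.5],
    [0, 0, 0, 0, 0.1, -0.6, 3.5],
    [0, 0, 0, 0, 0.1, -0.6, 3.5],
    [0, 0, 0, 0, 0.1, -0.6, 3.5],
    [0, 0, 0, 0.2, 0.13, -0.6, 3.5],
    [0, 0, 0, 0.4, 0.16, -0.6, 3.5]
  ]
}}

```text
t: 11.42
tool_pos: [0.4792, 0.0282, 0.2082]
eef_rot: [-0.211, 2.786, 0.038]
ft_force: [0.3, 0.3, 0.5]
grip_width: 0.0348
gripper_force: 0.0
```

```bash
cat >> h.py <<'E'
def tubpose(t):
    m=rim(t);m[:230]=0;m[335:]=0;m[:,250:][:, 110:]=0;m[:,:250]=0
    cn=max(cv2.findContours(m,0,1)[0],key=cv2.contourArea)
    w=np.array([Sinv(st,onz(t,*p,.05))[:2] for p in cn[:,0].astype(float)]).astype(np.float32)
    print('tub st',cv2.minAreaRect(w*1000),'x',w[:,0].min(),w[:,0].max())
E
python3 - <<'E'
from h import *
tip();tubpose(np.load('pics/t6.npz'));go([-.030,.0015,.021],20,0)
E
```

```text
tip st [-86.7   2.   21.2] tilt 20.0 F [0.3 0.3 0.5] q [-0.15  0.2   2.04  0.19  0.57 -2.02] t 11.4167
tub st ((-26.772991180419922, 3.3330841064453125), (66.58765411376953, 84.52409362792969), 0.8833788633346558) x -0.0604873 0.006862728
turn [-0.    -0.001 -0.   ] shift [ 5.6   0.82 -0.02] | F [0.3 0.3 0.5] t 11.4167 w 0.035
```

Request:
{"fn": "apply_moves", "kwargs": {
  "motion": [
    [0, 0, 0, 1, 0.15, 0, 3.5],
    [0, 0, 0, 2, 0.3, 0, 3.5],
    [0, 0, 0, 2.8, 0.42, 0, 3.5],
    [0, 0, 0, 3.5, 0.52, 0, 3.5],
    [0, 0, 0, 4.2, 0.63, 0, 3.5],
    [0, 0, 0, 4.9, 0.73, 0, 3.5],
    [0, 0, 0, 5.5, 0.82, 0, 3.5],
    [0, 0, 0, 6, 0.9, 0, 3.5]
  ]
}}

```text
t: 12.08
tool_pos: [0.5397, 0.0373, 0.208]
eef_rot: [-0.211, 2.786, 0.038]
ft_force: [-1.4, 0.7, -0.8]
grip_width: 0.0354
gripper_force: 0.5
```

```bash
python3 - <<'E'
from h import *
tip();go([-.013,.0015,.021],20,0)
t=snap('top','t7.png');tubpose(t)
E
```

```text
tip st [-25.6   1.9  20.9] tilt 19.9 F [-1.4  0.7 -0.8] q [-0.12  0.31  1.9   0.16  0.6  -1.96] t 12.0833
turn [-0.001 -0.001 -0.001] shift [1.23 0.16 0.  ] | F [-1.4  0.7 -0.8] t 12.0833 w 0.035
tub st ((1.8739395141601562, 3.253803253173828), (52.59193420410156, 84.37963104248047), 0.07735277712345123) x -0.024410648 0.028199121
```

Request:
{"fn": "apply_moves", "kwargs": {
  "motion": [
    [0, 0, 0, 0.2, 0.03, 0, 3.5],
    [0, 0, 0, 0.4, 0.06, 0, 3.5],
    [0, 0, 0, 0.6, 0.09, 0, 3.5],
    [0, 0, 0, 0.8, 0.12, 0, 3.5],
    [0, 0, 0, 0.9, 0.135, 0, 3.5],
    [0, 0, 0, 1.0, 0.15, 0, 3.5],
    [0, 0, 0, 1.1, 0.16, 0, 3.5],
    [0, 0, 0, 1.2, 0.175, 0, 3.5]
  ]
}}

```text
t: 12.8
tool_pos: [0.551, 0.039, 0.2081]
eef_rot: [-0.211, 2.786, 0.038]
ft_force: [-0.9, -0.8, -1.4]
grip_width: 0.0347
gripper_force: 0.4
```

```bash
python3 - <<'E'
from h import *
tip()
t=snap('top','t8.png');tubpose(t)
E
```

```text
tip st [-14.1   1.9  21. ] tilt 19.9 F [-0.9 -0.8 -1.4] q [-0.11  0.33  1.87  0.16  0.61 -1.94] t 12.8
tub st ((6.978206634521484, 3.251911163330078), (84.35282897949219, 41.55479431152344), 89.8498306274414) x -0.01373654 0.027840996
```

Centre is at about 20 mm and there is no stop force yet, so I'll creep on in small steps.

Request:
{"fn": "apply_moves", "kwargs": {
  "motion": [
    [0, 0, 0, 0.05, 0.01, 0, 3.5],
    [0, 0, 0, 0.1, 0.015, 0, 3.5],
    [0, 0, 0, 0.15, 0.02, 0, 3.5],
    [0, 0, 0, 0.2, 0.03, 0, 3.5],
    [0, 0, 0, 0.25, 0.04, 0, 3.5],
    [0, 0, 0, 0.3, 0.045, 0, 3.5],
    [0, 0, 0, 0.3, 0.045, 0, 3.5],
    [0, 0, 0, 0.3, 0.045, 0, 3.5]
  ]
}}

```text
t: 13.52
tool_pos: [0.5533, 0.0393, 0.2078]
eef_rot: [-0.212, 2.789, 0.038]
ft_force: [-5.7, -2.0, 2.9]
grip_width: 0.0349
gripper_force: 2.4
```

```bash
python3 - <<'E'
from h import *
tip()
t=snap('top','t9.png');tubpose(t)
E
```

```text
tip st [-12.3   2.   20.6] tilt 19.8 F [-5.7 -2.   2.9] q [-0.11  0.34  1.86  0.15  0.61 -1.94] t 13.5167
tub st ((7.9300432205200195, 3.272167205810547), (39.33826446533203, 84.35885620117188), 0.07602020353078842) x -0.011770491 0.027651805
```

The stop was reached: force rose from 1 to 6 N. One small firm press, then I'll withdraw.

Request:
{"fn": "apply_moves", "kwargs": {
  "motion": [
    [0, 0, 0, 0.05, 0.01, 0, 3.5],
    [0, 0, 0, 0.1, 0.015, 0, 3.5],
    [0, 0, 0, 0.1, 0.015, 0, 3.5],
    [0, 0, 0, 0.1, 0.015, 0, 3.5],
    [0, 0, 0, -0.5, -0.08, 0, 3.5],
    [0, 0, 0, -1.5, -0.22, 0, 3.5],
    [0, 0, 0, -3, -0.45, 0, 3.5],
    [0, 0, 0, -4.5, -0.68, 0, 3.5]
  ]
}}

```text
t: 14.23
tool_pos: [0.5086, 0.0325, 0.2085]
eef_rot: [-0.211, 2.784, 0.038]
ft_force: [0.6, -0.0, -0.4]
grip_width: 0.0352
gripper_force: 0.0
```

Request:
{"fn": "apply_moves", "kwargs": {
  "motion": [
    [0, 0, 0, -2, -0.3, 0, 3.5],
    [0, 0, 0, -4, -0.6, 0, 3.5],
    [0, 0, 0, -6, -0.9, 2, 3.5],
    [0, 0, 0, -7, -1, 5, 3.5],
    [0, 0, 0, -7, -1, 8, 3.5],
    [0, 0, 0, -7, -1, 11, 3.5],
    [0, 0, 0, -7, -1, 13, 3.5],
    [0, 0, 0, -7, -1, 13, 3.5]
  ]
}}

```text
t: 14.9
tool_pos: [0.4408, 0.0223, 0.3438]
eef_rot: [-0.211, 2.773, 0.034]
ft_force: [0.3, -0.4, 0.2]
grip_width: 0.0348
gripper_force: 0.0
```

```bash
python3 - <<'E'
from h import *
tip()
s=snap('side','s10.png');t=snap('top','t10.png');tubpose(t)
a=s['color'][130:310,235:425,::-1];b=t['color'][165:355,185:385,::-1]
cv2.imwrite('pics/x10.png',np.hstack([cv2.resize(a,(400,379),interpolation=2),cv2.resize(b,(400,379),interpolation=2)]))
A=lambda o,k,D:{n:(o[0]+u/k,o[1]+v/k) for n,(u,v) in D.items()}
panel(t,A((200,165),2.5,dict(fl=(63,211),fr=(365,169),bl=(71,113))),s,A((255,135),2.5,dict(fl=(255,56),fr=(136,189),bl=(345,168))))
E
```

```text
tip st [-123.2    1.2  157.6] tilt 20.7 F [ 0.3 -0.4  0.2] q [-0.18 -0.13  2.04  0.15  0.89 -1.98] t 14.9
tub st ((7.896683692932129, 3.1467056274414062), (39.405311584472656, 84.10801696777344), 0.07602020353078842) x -0.0117820725 0.027651805
fl [224.5 248.2] [357.1 156. ] [ 21.6 106.8 179.9] 1.6
fr [345.  231.3] [309.7 210.8] [  21.6 -103.1  179.2] 1.8
bl [227.8 210. ] [393.2 201.3] [112.6 107.3  88.7] 1.2
l angle 45.06071346267804 len 128.8890407809981
```

View pics/x10.png

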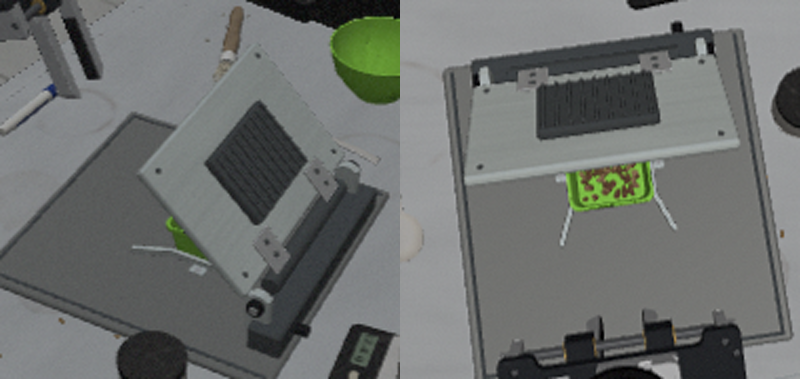

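The final view shows the tub square between the rails (top crop at about (610,185)) and the panel standing at 45°. The tub did not move under the last press, and the arm is clear.

```bash
python3 -c "
from h import *
print(ticket.finish_job())"
```

```text
the job is handed in; nothing more can be done
None
```

The job is handed in: the light panel stands by itself at about 45 degrees, and the tub sits square against the locator's back stop with the arm clear; the spoon and tin were not touched.

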